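# Wind the bearing press down one turn

## Task

Bring the ram of the small bench press down onto the headset bearing: gently push the hand wheel round by its upright handle, clockwise seen from above, through exactly one full turn, so that the handle comes back to stand over the pointer where it started, and neither short of it nor past it. Push the handle from behind with shut fingers or the outside of a finger; do not take it between the fingers or grip it. Leave the mug, the grease jar, the loose bearing and the screwdriver where they are, and finish clear of the press.

Things in the scene. Friction and masses are not known exactly. Their poses are not given: they have to be found in the camera images.
- press: Grey two-column bench press fixed to the bench, all below the wheel: base 130 x 190 x 14 mm, crosshead 75 x 180 mm with its top 160 mm above the bench (column nuts 8 mm higher). Origin under its middle on the wheel's axis, z up, long side along y.
- wheel_center (a point): Point on the upright axis of the level aluminium hand wheel on top of the press, at mid rim, 188 mm above the bench. Rim: 70 mm mean radius, round bar 14 mm thick (top at 195 mm above the bench); three level spokes; hub nut up to 205 mm above the bench within 17 mm of the axis. Only the handle stands higher.
- handle_mid (a point): Centre, half-way up, of the upright black handle on the rim: a round sleeve 28 mm in diameter and 55 mm tall, from 194 to 249 mm above the bench, 70 mm from the wheel's axis. It is a revolving sleeve: it goes round with the wheel and also turns easily on its own pin.
- grip: The same black handle as a body; origin at the middle of its lower end, 194 mm above the bench, z up.
- handwheel (a joint): Angle of the hand wheel, rad: 0 at the start with the handle over the pointer, growing clockwise seen from above; one full turn is 6.283 and lowers the ram 8 mm onto the bearing. There is no stop at one turn. Dry friction of 0.22 N m (about 3 N at the handle) keeps the wheel where it is left: no spring back, no coasting.
- pointer_tip (a point): Outer tip of the flat brass pointer of the fixed dial under the wheel, 168 mm above the bench, 115 mm from the wheel's axis. It sticks out below and beyond the rim, and does not turn with the wheel. It points in any direction; the handle starts straight above its line.
- mug_mid (a point): Centre, half-way up, of an earthenware mug, 80 mm across and 90 mm tall, standing on the bench. Leave alone.
- grease_mid (a point): Centre, half-way up, of a white grease jar, 72 mm across and 60 mm tall, standing on the bench. Leave alone.
- bearing_mid (a point): Centre of a loose steel bearing ring, 42 mm across and 10 mm tall, lying on the bench. Leave alone.
- driver_grip (a point): Middle of the handle of a screwdriver, 180 mm long, lying on the bench. Leave alone.

How it is judged:
By the outcome, as a careful person would: the job done as asked, in the order asked, and still so for the second after the job is handed in, with the robot touching nothing.
It also fails if it takes over 51 s, if anything falls off the work surface, if the arm or the gripper's body presses on something with over 40 N, if the wrist force passes 120 N, or if a joint passes its speed limit or range.

## Robot

A 6-joint arm with a two-finger parallel gripper is mounted at the origin on the work surface. World frame = base frame: x ahead of the robot, y to its left, z up, the work surface at z = 0. Lengths are in m, angles in rad, forces in N, time in s.
With the tool pointing down it reaches from about 0.35 to 0.85 m from the base axis. Payload 8.1 kg.
Tool frame: the origin (TCP) lies on the centre line of the jaws, within the pads' length; the fingertips stand robot.tip_extent ahead of it and the grasp point (between the pads) lies 11 mm behind it (robot.tip_extent is the distance from the TCP to the fingertips, in m); y points along the fingers, z is the direction in which the jaws open and shut, and the axes are right-handed (so a half turn about y gives the same grasp; the last joint's range is limited). The gripper opens to 93 mm and grips with 3 to 60 N. Pads are 15 mm wide; open, the fingers measure 128 mm over their backs; the gripper's body (75 mm by 188 mm) begins 65 mm behind the grasp point.
Start: joints at [1.126, 0.13, 1.488, -0, 1.523, -0.085], TCP at [0.211, 0.562, 0.227] pointing down, gripper open.
Joint ranges: [-2.96, 2.96], [-0.89, 2.26], [0.02, 2.5], [-1.34, 4.48], [0, 2.73], [-2.66, 2.66]. Speed limits (rad/s): [2.39, 2.39, 2.79, 3.14, 3.14, 3.14].

## Interface

Orientations are given as a rotation vector (axis times angle).
In Python, from plant import monitor, optics, robot gives the robot as it stands.
- The arm moves only by the shell command python3 -m inch 'ROWS' [OPENING] [FORCE]. ROWS is JSON, a list that holds one entry, the list of rows, each a list of 6 numbers: the shift along the tool's x, y, z in mm, then the turn, a rotation vector about the tool's x, y, z in rad. A call has 1 to 8 rows; each row shifts and turns the commanded pose from where the row before left it, along the tool's axes as they then stand; what a row does not reach is not made up. A row lasts 1/8 s, in which the tool goes at most 62.5 mm and 10.7 degrees, less where a joint would pass 70% of its speed; a pose out of reach is approached as far as the arm can. A call is refused whole if a number of a shift passes 62.5 or a number of a turn 0.188, either way. A call with a gripper value outside its range is refused whole. OPENING is the finger opening in mm, from 0 to 93, set as the call begins (- or left out, the last holds). The fingers move at their own pace and stop on an object; FORCE is the grip in N (left out, the last holds). Time passes only in rows, so rows that do not move let the fingers close. It gives the time, the measured TCP pose, the force and the opening at its end, in the units of the state.
- monitor.read_state(): the state, without advancing time (a new reading comes with each control period).
- optics.read_camera(name): name is "scene" or "top" or "wrist"; returns a dict with "image" (400x640x3 uint8, blue, green, red), "fx", "fy", "cx", "cy" (pixels), "k1" (the pictures are not rectified: a ray, as slopes to the right and down, at radius r is drawn at 1 + k1 r^2 times it, then the intrinsics apply), "rvec" (rotation vector, rad) and "tvec" (3), from world to camera coordinates, as OpenCV has them. Camera axes: x right, y down, z forward; pixel columns grow to the right and rows downward; lengths in m; the calibration is good to about 2 mm. A picture is of the moment at which its call begins. There is no depth.
- robot.close_job(): hands the job in, once; it reports no verdict.
The state is a dict: "t": time; "q": joint angles; "dq": joint speeds; "joint_torque": joint torques, N m; "tool_pos": TCP position; "orientation": TCP orientation; "force": force on the tool from outside, world axes, zero at the start; "wrist_torque": the same for the moment, N m; "opening": finger opening in m.
Only numpy, scipy, OpenCV 4.12 (cv2) and the standard library are available. Lean on these libraries where they do the work, as an engineer would, in place of code of your own. Each camera call takes 0.05 s, during which the arm holds its last target.

## Working session

There is one attempt and no reset: what is moved stays moved. The work goes in short steps, Python scripts to look and compute and a shell command to move; the robot and the scene stay as the last step left them, time stands still between calls to the robot, and variables do not carry over. Pictures are saved under pics/ and viewed, and the job is handed in when it is done.

```bash
ls; mkdir -p pics
python3 - <<'E'
from plant import monitor, optics, robot
import cv2
s=monitor.read_state()
print({k:s[k] for k in s}); print(robot.tip_extent)
for n in ["scene","top","wrist"]:
    c=optics.read_camera(n); cv2.imwrite(f"pics/{n}0.png",c["image"]); print(n,{k:c[k] for k in c if k!="image"})
E
```

```text
pics
{'t': 0.0, 'q': array([ 1.12559875e+00,  1.31135335e-01,  1.48926887e+00,  1.24394172e-05,
        1.52299470e+00, -8.54261478e-02]), 'dq': array([-0.00114047,  0.00112231, -0.00141772, -0.00040555,  0.00147709,
       -0.00055058]), 'joint_torque': array([ 3.57257755e-03, -5.59840536e+01, -4.91768789e+01,  7.73963076e-02,
        3.53456615e-02, -1.52497364e-04]), 'tool_pos': array([0.21098864, 0.56109364, 0.22560858]), 'orientation': array([-1.55404417,  0.28273922, -0.28197287]), 'force': array([ 0.85485114, -0.34752065, -0.42278562]), 'wrist_torque': array([ 0.01932627,  0.01534121, -0.06090763]), 'opening': 0.09266545555370674}
0.008
scene {'fx': 411.1295007538801, 'fy': 411.1295007538801, 'cx': 314.5910561233666, 'cy': 198.19353370070698, 'k1': -0.045673797568867254, 'rvec': array([ 1.49052645,  1.79123042, -0.97061426]), 'tvec': array([ 0.0353513 , -0.19258254,  1.42023191])}
top {'fx': 465.64082788580885, 'fy': 465.64082788580885, 'cx': 309.1985986548687, 'cy': 199.8293601279348, 'k1': -0.1079579122253822, 'rvec': array([ 2.11841261, -2.10840017,  0.16553165]), 'tvec': array([0.09058615, 0.59802021, 1.05907522])}
wrist {'fx': 338.47502060234444, 'fy': 338.47502060234444, 'cx': 320.85252377868096, 'cy': 202.99159872083808, 'k1': -0.045335174052313916, 'rvec': array([-2.41163754, -1.6700181 , -0.20073284]), 'tvec': array([-0.59793146, -0.02787451,  0.39044692])}
```

View pics/scene0.png

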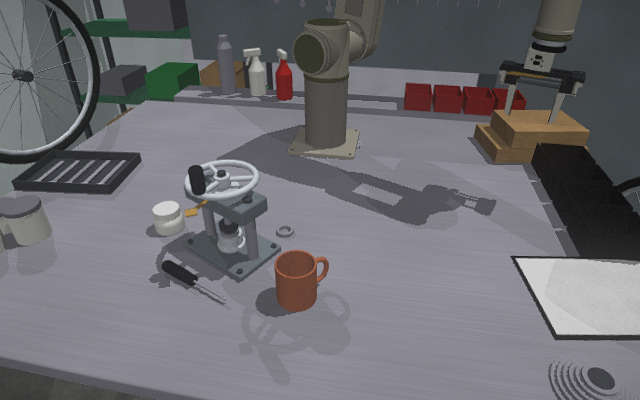

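View pics/top0.png

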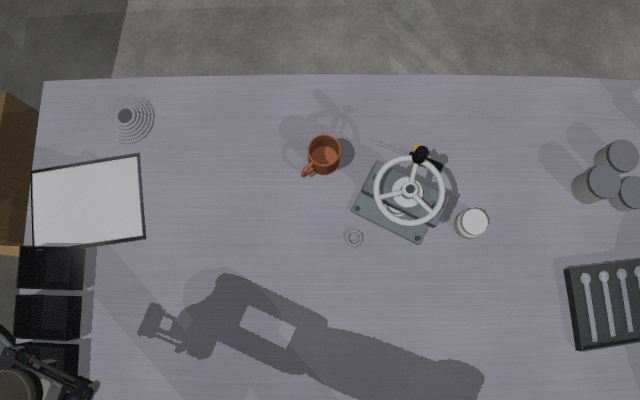

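View pics/wrist0.png

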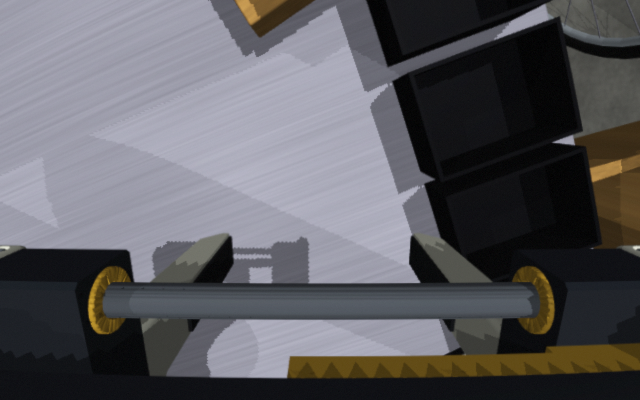

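```bash
cat > h.py <<'E'
import numpy as np, cv2
from plant import monitor, optics, robot
from scipy.spatial.transform import Rotation as R
def ray(c,u,v):
    x,y=(u-c["cx"])/c["fx"],(v-c["cy"])/c["fy"]
    K=np.array([[c["fx"],0,c["cx"]],[0,c["fy"],c["cy"]],[0,0,1.]])
    p=cv2.undistortPoints(np.array([[[u,v]]],float),K,np.array([c["k1"],0,0,0.]))[0,0]
    M=R.from_rotvec(c["rvec"]).as_matrix()
    return -M.T@c["tvec"], M.T@np.array([p[0],p[1],1])
def atz(c,u,v,z):
    o,d=ray(c,u,v); return (o+d*(z-o[2])/d[2])
def proj(c,P):
    K=np.array([[c["fx"],0,c["cx"]],[0,c["fy"],c["cy"]],[0,0,1.]])
    return cv2.projectPoints(np.array(P,float).reshape(-1,1,3),c["rvec"],c["tvec"],K,np.array([c["k1"],0,0,0.]))[0][:,0]
E
python3 - <<'E'
from h import *
c=optics.read_camera("top")
print(-R.from_rotvec(c["rvec"]).as_matrix().T@c["tvec"])
im=c["image"]
cv2.imwrite("pics/topc.png",cv2.resize(im[120:270,280:500],None,fx=3.6,fy=3.6,interpolation=cv2.INTER_CUBIC)[:600])
s=optics.read_camera("scene")["image"]
cv2.imwrite("pics/scc.png",cv2.resize(s[140:320,140:340],None,fx=3.3,fy=3.3,interpolation=cv2.INTER_CUBIC)[:600])
for u,v,z in [(408,190,.188),(420,155,.249),(470,222,.06),(324,155,.09),(354,238,.01),(435,162,.015)]: print(u,v,atz(c,u,v,z))
E
```

```text
[0.39480493 0.06328547 1.15221455]
408 190 [ 0.59478436 -0.118941    0.188     ]
420 155 [ 0.65408596 -0.134128    0.249     ]
470 222 [ 0.54417456 -0.2891962   0.06      ]
324 155 [0.69913978 0.05825955 0.09      ]
354 238 [ 0.51101441 -0.01607642  0.01      ]
435 162 [ 0.70311104 -0.22271131  0.015     ]
```

View pics/topc.png

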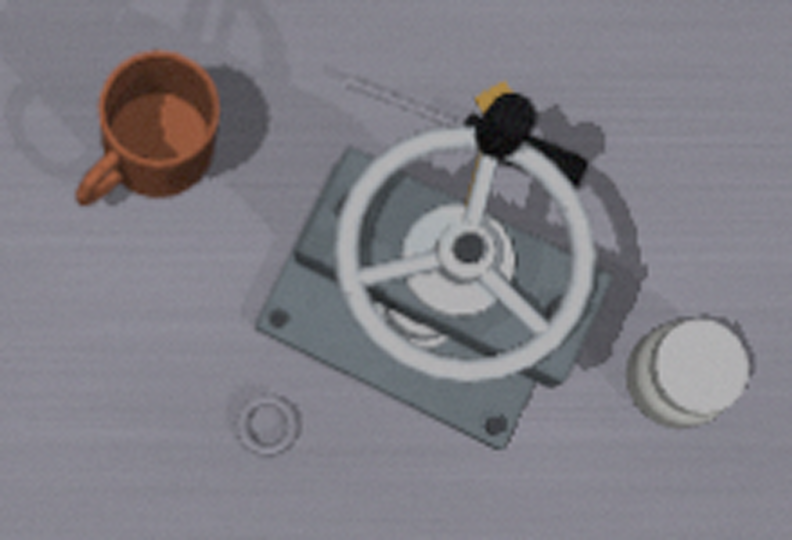

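View pics/scc.png

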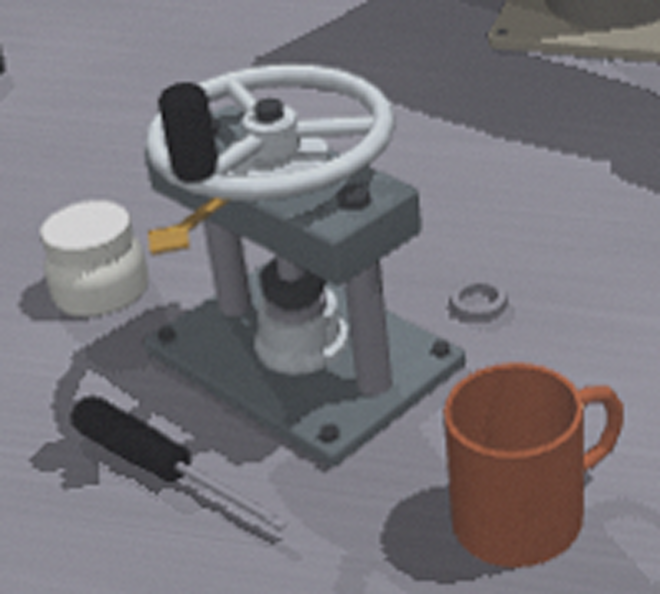

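```bash
cat >> h.py <<'E'
def wheelmask(c):
    im=c["image"].astype(int); return ((im.min(2)>125)&(im.max(2)-im.min(2)<25)).astype(float)
from scipy.ndimage import map_coordinates, gaussian_filter
from scipy.optimize import minimize
def fitwheel(cs,x0):
    g=[gaussian_filter(c["image"].mean(2),0.7) for c in cs]
    t=np.linspace(0,2*np.pi,180,endpoint=False)
    def cost(p):
        s=0
        for c,i in zip(cs,g):
            for r,w in ((66,1),(70,1),(74,1),(58,-1.5),(82,-1.5)):
                P=np.c_[p[0]+r/1e3*np.cos(t),p[1]+r/1e3*np.sin(t),0*t+(.195 if r==70 else .192 if abs(r-70)<5 else .188)]
                uv=proj(c,P); s-=w*map_coordinates(i,[uv[:,1],uv[:,0]],order=1).mean()
        return s
    return minimize(cost,x0,method="Nelder-Mead",options=dict(initial_simplex=np.array(x0)+np.array([[0,0],[.006,0],[0,.006]]),xatol=1e-5))
E
python3 - <<'E'
from h import *
T=optics.read_camera("top");S=optics.read_camera("scene")
for cs in ([T],[S],[T,S]):
    r=fitwheel(cs,[.592,-.121]);print(r.x,r.fun)
C=r.x
# pointer tip z=.168 top (brass)
def brass(c):
    im=c["image"].astype(int);m=(im[:,:,2]-im[:,:,0]>60)&(im[:,:,1]-im[:,:,0]>25); return m
for n,c,b in (("top",T,(120,200,380,450)),("scene",S,(190,230,170,225))):
    m=brass(c);m[:b[0]]=0;m[b[1]:]=0;m[:,:b[2]]=0;m[:,b[3]:]=0
    ys,xs=np.nonzero(m)
    P=np.array([atz(c,u,v,.168) for u,v in zip(xs,ys)])-[C[0],C[1],0]
    r=np.hypot(P[:,0],P[:,1]);a=np.degrees(np.arctan2(P[:,1],P[:,0]));o=np.argsort(-r)
    print(n,len(xs));
    for i in o[::max(1,len(o)//14)]:print(xs[i],ys[i],round(r[i],4),round(a[i],1))
    ov=c["image"].copy()
E
```

```text
[ 0.59451942 -0.11980605] -162.48816168296236
[ 0.59673854 -0.12059991] -110.31132359466585
[ 0.59541624 -0.12014984] -267.83492120231756
top 32
420 143 0.1142 -16.7
420 144 0.112 -17.0
418 144 0.1107 -14.8
417 144 0.1102 -13.7
419 145 0.1091 -16.2
417 145 0.1079 -13.9
415 145 0.1069 -11.6
417 146 0.1057 -14.2
415 146 0.1046 -11.8
417 147 0.1034 -14.4
415 147 0.1024 -12.1
413 147 0.1015 -9.6
416 148 0.1006 -13.5
414 148 0.0997 -11.0
415 149 0.0979 -12.5
413 149 0.097 -10.0
scene 91
186 216 0.1171 -14.6
186 214 0.112 -16.8
189 214 0.1095 -14.1
192 214 0.1073 -11.3
194 214 0.1059 -9.4
186 211 0.1047 -20.5
185 210 0.1033 -22.8
192 212 0.1019 -13.6
194 212 0.1004 -11.6
196 212 0.099 -9.5
192 210 0.0966 -16.1
195 210 0.0941 -12.9
196 209 0.0906 -13.1
197 207 0.0843 -14.8
204 202 0.0644 -13.6
206 200 0.0569 -14.3
```

```bash
cat >> h.py <<'E'
C=np.array([.5953,-.1201])
def fitspoke(c,C=C):
    g=gaussian_filter(c["image"].mean(2),0.7)
    a=np.radians(np.arange(-180,180,.5)); r=np.linspace(.025,.058,25)
    A,Rr=np.meshgrid(a,r,indexing="ij")
    P=np.stack([C[0]+Rr*np.cos(A),C[1]+Rr*np.sin(A),0*A+.19],-1)
    uv=proj(c,P.reshape(-1,3)); v=map_coordinates(g,[uv[:,1],uv[:,0]],order=1).reshape(A.shape).mean(1)
    return np.degrees(a),v
def handle(c,th,C=C,n=None):
    # silhouette IoU of sleeve against dark mask
    im=c["image"]; m=(im.max(2)<50)
    t=np.linspace(0,2*np.pi,40)
    h=C+.07*np.array([np.cos(th),np.sin(th)])
    P=np.array([[h[0]+.014*np.cos(q),h[1]+.014*np.sin(q),z] for z in(.194,.249) for q in t])
    hull=cv2.convexHull((proj(c,P)*16).astype(np.int32))
    s=np.zeros(m.shape,np.uint8); cv2.fillConvexPoly(s,hull,1,shift=4)
    s=s>0; d=cv2.dilate(s.astype(np.uint8),np.ones((5,5)))>0
    return (m&s).sum()/s.sum()-(m&d&~s).sum()/s.sum()
def fithandle(c,lo,hi,C=C):
    a=np.arange(lo,hi,.5); v=np.array([handle(c,np.radians(x),C) for x in a])
    k=v>v.max()-.03
    return a[k].mean(),v.max()
E
python3 - <<'E'
from h import *
T=optics.read_camera("top");S=optics.read_camera("scene")
for c in(T,S):
    print(fithandle(c,-40,15))
    a,v=fitspoke(c)
    from scipy.signal import find_peaks
    p,_=find_peaks(v,distance=40,prominence=8);print(a[p],v[p])
h=C+.07*np.array([np.cos(np.radians(-14)),np.sin(np.radians(-14))])
for n,c in(("t",T),("s",S)):
    im=cv2.resize(c["image"],None,fx=3,fy=3,interpolation=cv2.INTER_CUBIC)
    t=np.linspace(0,6.28,60)
    for ce,r,z in ((C,.077,.188),(C,.063,.188),(h,.014,.249),(h,.014,.194),(C,.115,.168)):
        uv=proj(c,np.c_[ce[0]+r*np.cos(t),ce[1]+r*np.sin(t),0*t+z])*3+1
        cv2.polylines(im,[uv.astype(int).reshape(-1,1,2)],True,(0,0,255),1)
    u=proj(c,[[*C,.188]])[0]*3; x,y=int(u[0]),int(u[1])
    cv2.imwrite(f"pics/ov_{n}.png",im[y-200:y+200,x-250:x+250])
E
```

```text
(np.float64(-15.0), np.float64(0.712280701754386))
[-163.  -136.5 -111.   -16.     7.   104.5  150.5] [131.08313731 174.82633379 117.93199984 172.83947707 116.57933787
 174.12178747 138.44101943]
(np.float64(-16.0), np.float64(0.7093023255813954))
[-136.   -12.5   64.5  102.5] [184.02701511 175.2544298  166.51484935 193.88458763]
```

```bash
python3 -c "
import cv2,numpy as np
cv2.imwrite('pics/ov.png',np.hstack([cv2.imread('pics/ov_t.png')[:,50:450],cv2.imread('pics/ov_s.png')[:,50:450]]))"
```

```text
(no output)
```

View pics/ov.png

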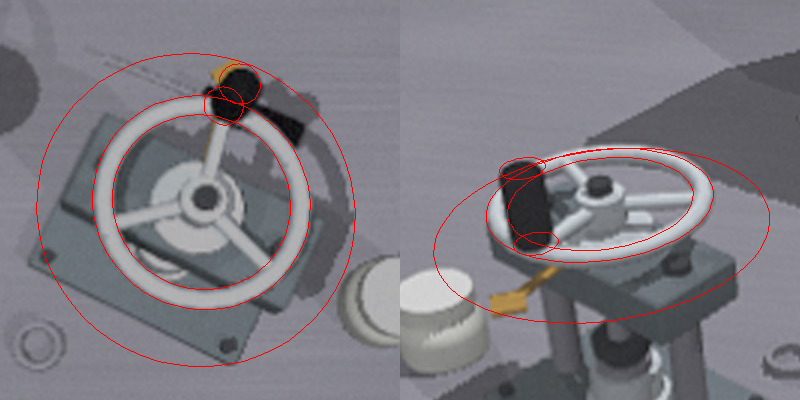

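Run:
```python
from h import *
s=monitor.read_state()
print(s["t"],s["tool_pos"]); M=R.from_rotvec(s["orientation"]).as_matrix(); print(M.round(3))
c=optics.read_camera("scene"); print(-R.from_rotvec(c["rvec"]).as_matrix().T@c["tvec"])
z=M[:,2];print("yaw z",np.degrees(np.arctan2(z[1],z[0])))
th=np.radians(-15.7)
H=C+.07*np.array([np.cos(th),np.sin(th)]);tg=np.array([np.sin(th),-np.cos(th)])
print("H",H,"tan",tg,"approach T",H-tg*(.014+.0075+.03))
```

```text
0.45 [0.21123444 0.56155912 0.22657144]
[[ 0.936 -0.     0.352]
 [-0.352 -0.     0.936]
 [-0.    -1.    -0.   ]]
[1.2787657  0.20234021 0.61580285]
yaw z 69.38331127417865
H [ 0.66268842 -0.13904203] tan [-0.27060045 -0.96269175] approach T [ 0.67662435 -0.08946341]
```

```bash
cat >> h.py <<'E'
def rows(s,targets,turns):
    p=np.array(s["tool_pos"]);M=R.from_rotvec(s["orientation"])
    for t,w in zip(targets,turns):
        d=M.inv().apply(np.array(t)-p)*1000; d=d.round(0 if np.abs(d).max()>8 else 1)
        print([*map(float,d),0,w,0]); p=p+M.apply(d/1000); M=M*R.from_rotvec([0,w,0])
    print("end",p,M.as_matrix()[:,0])
E
python3 - <<'E'
from h import *
s=monitor.read_state(); p=s["tool_pos"]; e=np.array([.678,-.075,.232])
rows(s,[p+(e-p)*k/16 for k in range(1,17)],[.186]*8+[0]*8)
E
```

```text
[41.0, -0.0, -27.0, 0, 0.186, 0]
[46.0, -1.0, -19.0, 0, 0.186, 0]
[48.0, -0.0, -10.0, 0, 0.186, 0]
[49.0, -0.0, -1.0, 0, 0.186, 0]
[49.0, -1.0, 8.0, 0, 0.186, 0]
[46.0, -0.0, 17.0, 0, 0.186, 0]
[43.0, -0.0, 26.0, 0, 0.186, 0]
[37.0, -1.0, 32.0, 0, 0.186, 0]
[30.0, -0.0, 39.0, 0, 0, 0]
[30.0, -0.0, 39.0, 0, 0, 0]
[31.0, -1.0, 39.0, 0, 0, 0]
[30.0, -0.0, 39.0, 0, 0, 0]
[30.0, -0.0, 39.0, 0, 0, 0]
[30.0, -1.0, 39.0, 0, 0, 0]
[31.0, -0.0, 39.0, 0, 0, 0]
[30.0, -0.0, 39.0, 0, 0, 0]
end [ 0.67823601 -0.07510807  0.23163864] [-2.73469431e-01 -9.61880694e-01  3.06932269e-05]
```

```bash
python3 -m inch '[[[41,0,-27,0,0.186,0],[46,-1,-19,0,0.186,0],[48,0,-10,0,0.186,0],[49,0,-1,0,0.186,0],[49,-1,8,0,0.186,0],[46,0,17,0,0.186,0],[43,0,26,0,0.186,0],[37,-1,32,0,0.186,0]]]' 0 30
```

```text
t: 1.5
tool_pos: [0.4451, 0.2416, 0.2298]
orientation: [-1.061, 1.414, -1.415]
force: [1.0, 1.2, 0.2]
opening: 0.0175
```

```bash
python3 -m inch '[[[30,0,39,0,0,0],[30,0,39,0,0,0],[31,-1,39,0,0,0],[30,0,39,0,0,0],[30,0,39,0,0,0],[15,0,20,0,0,0],[0,0,0,0,0,0]]]'
python3 - <<'E'
from h import *
s=monitor.read_state(); p=s["tool_pos"];print(p,R.from_rotvec(s["orientation"]).as_matrix().round(3),s["force"],s["opening"],s["t"])
e=np.array([.678,-.085,.220])
rows(s,[p+(e-p)*k/3 for k in range(1,4)],[0]*3)
E
```

```text
t: 2.38
tool_pos: [0.6063, 0.0229, 0.2303]
orientation: [-1.064, 1.412, -1.412]
force: [0.4, 0.3, 0.2]
opening: 0.0004
[0.60628316 0.02287071 0.23025771] [[-0.276 -0.     0.961]
 [-0.961 -0.    -0.276]
 [ 0.    -1.    -0.   ]] [0.39350625 0.27742253 0.20200625] 0.0004170070931952136 2.375
[28.0, 3.0, 33.0, 0, 0, 0]
[28.0, 4.0, 33.0, 0, 0, 0]
[28.0, 3.0, 33.0, 0, 0, 0]
end [ 0.67825878 -0.08518632  0.22024827] [-2.75917370e-01 -9.61181310e-01  3.06925878e-04]
```

```bash
python3 -m inch '[[[28,3,33,0,0,0],[28,4,33,0,0,0],[28,3,33,0,0,0],[0,0,0,0,0,0]]]'
python3 - <<'E'
from h import *
s=monitor.read_state();print(s["tool_pos"],s["force"])
T=optics.read_camera("top");S=optics.read_camera("scene")
a=cv2.resize(T["image"][130:230,350:450],(400,400),interpolation=cv2.INTER_CUBIC)
b=cv2.resize(S["image"][120:220,160:260],(400,400),interpolation=cv2.INTER_CUBIC)
cv2.imwrite("pics/a1.png",np.hstack([a,b]))
E
```

```text
t: 2.88
tool_pos: [0.6782, -0.0848, 0.2195]
orientation: [-1.065, 1.413, -1.411]
force: [0.4, 0.5, -0.8]
opening: 0.0005
[ 0.67815646 -0.0848115   0.21945871] [ 0.35792281  0.49241387 -0.83120482]
```

View pics/a1.png

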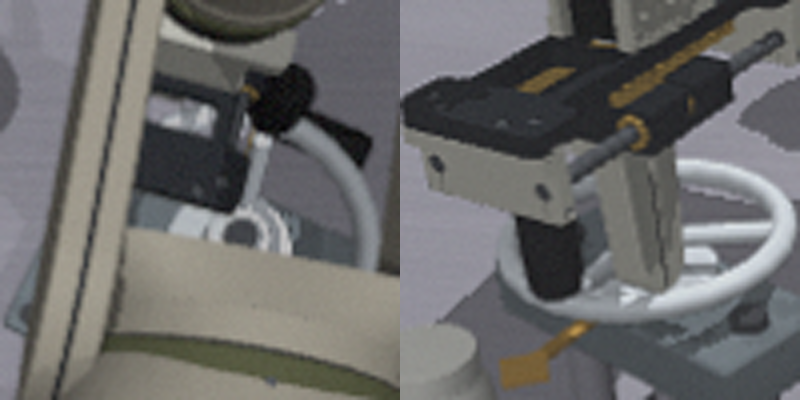

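```bash
cat >> h.py <<'E'
TH0=-15.7
def tool_at(turn, X, hx=.0075,hz=.0175,rr=.014):
    """TCP xy to hold handle at clockwise turn (deg) with fixed tool axes; X=tool x axis in world xy"""
    th=np.radians(TH0-turn)
    H=C+.07*np.array([np.cos(th),np.sin(th)]); d=np.array([np.sin(th),-np.cos(th)])
    Z=np.array([-X[1],X[0]])
    a,b=abs(d@X),abs(d@Z)
    lo,hi=0,.1
    for _ in range(40):
        m=(lo+hi)/2; q=max(m*a-hx,0),max(m*b-hz,0)
        if np.hypot(*q)<rr: lo=m
        else: hi=m
    return H-d*lo
def plan(turns,z=.220,extra=()):
    s=monitor.read_state(); M=R.from_rotvec(s["orientation"]).as_matrix(); X=M[:2,0]/np.hypot(*M[:2,0])
    rows(s,[*extra]+[[*tool_at(t,X),z] for t in turns],[0]*(len(turns)+len(extra)))
def turn_of(p,X):
    g=np.arange(-20,400,.1); D=[np.hypot(*(tool_at(t,X)-p[:2])) for t in g]; i=int(np.argmin(D)); return g[i],D[i]
E
python3 - <<'E'
from h import *
plan([-24,-16,-8,-2,1,3,5,7])
E
```

```text
[9.0, 0.0, -15.0, 0, 0, 0]
[9.0, 0.0, 7.0, 0, 0, 0]
[9.0, 0.0, 5.0, 0, 0, 0]
[7.7, 0.3, 3.2, 0, 0, 0]
[3.6, 0.0, 1.2, 0, 0, 0]
[2.5, 0.0, 0.7, 0, 0, 0]
[2.4, 0.0, 0.6, 0, 0, 0]
[2.4, 0.0, 0.5, 0, 0, 0]
end [ 0.66825978 -0.12710277  0.22002716] [-2.73328454e-01 -9.61920614e-01 -5.36907762e-04]
```

```bash
python3 -m inch '[[[9,0,0,0,0,0],[9,0,0,0,0,0],[9,0,0,0,0,0],[5,0,0,0,0,0],[3,0,0.5,0,0,0],[2,0,0.5,0,0,0],[2,0,0.5,0,0,0],[2,0,0.5,0,0,0]]]'
python3 - <<'E'
from h import *
s=monitor.read_state();X=R.from_rotvec(s["orientation"]).as_matrix()[:2,0]
print(turn_of(s["tool_pos"],X)); T=optics.read_camera("top");S=optics.read_camera("scene")
print(fithandle(S,-60,15),fithandle(T,-60,15))
a=cv2.resize(T["image"][130:230,350:450],(400,400),interpolation=cv2.INTER_CUBIC)
b=cv2.resize(S["image"][120:220,160:260],(400,400),interpolation=cv2.INTER_CUBIC)
cv2.imwrite("pics/a2.png",np.hstack([a,b]))
E
```

```text
t: 3.98
tool_pos: [0.6689, -0.1231, 0.2207]
orientation: [-1.065, 1.41, -1.41]
force: [0.2, 2.8, 1.8]
opening: 0.0004
(np.float64(363.70000000000545), np.float64(0.00038697605408310115))
(np.float64(-22.75), np.float64(0.392578125)) (np.float64(-32.75), np.float64(0.2629757785467128))
```

View pics/a2.png

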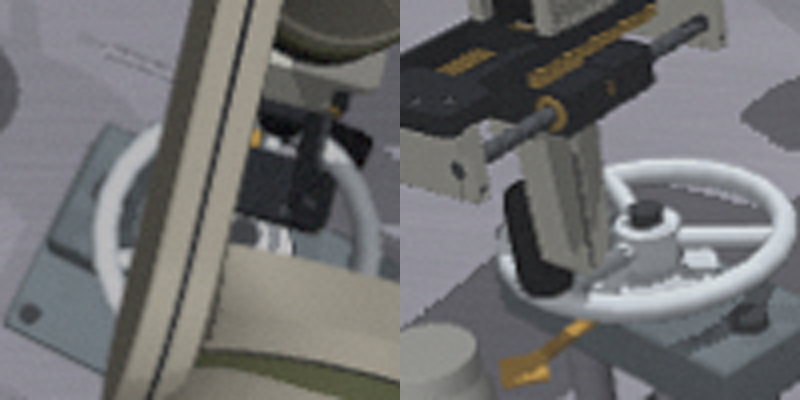

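```bash
cat >> h.py <<'E'
def nxt(n=8,step=3.5):
    s=monitor.read_state();X=R.from_rotvec(s["orientation"]).as_matrix()[:2,0]
    a,d=turn_of(s["tool_pos"],X)
    if a>355 and s["t"]<8: a-=360
    print("turn",a,"off",d); plan([a+step*(k+1) for k in range(n)])
E
python3 -c "from h import *;nxt()"
```

```text
turn 4.000000000000341 off 0.00036443884632616407
[4.4, 0.7, 0.6, 0, 0, 0]
[4.2, 0.0, 0.6, 0, 0, 0]
[4.2, 0.0, 0.5, 0, 0, 0]
[4.1, 0.0, 0.2, 0, 0, 0]
[4.0, 0.0, 0.1, 0, 0, 0]
[3.9, 0.0, -0.2, 0, 0, 0]
[3.8, 0.0, -0.2, 0, 0, 0]
[3.7, 0.0, -0.4, 0, 0, 0]
end [ 0.66115376 -0.15480264  0.22004566] [-2.73431343e-01 -9.61891522e-01  4.97551764e-06]
```

```bash
python3 -m inch '[[[4.4,0.7,0.6,0,0,0],[4.2,0,0.6,0,0,0],[4.2,0,0.5,0,0,0],[4.1,0,0.2,0,0,0],[4,0,0.1,0,0,0],[3.9,0,-0.2,0,0,0],[3.8,0,-0.2,0,0,0],[3.7,0,-0.4,0,0,0]]]'
python3 -c "from h import *;nxt()"
```

```text
t: 5.08
tool_pos: [0.661, -0.1549, 0.22]
orientation: [-1.065, 1.41, -1.41]
force: [0.4, 4.6, 4.5]
opening: 0.0007
turn 32.10000000000588 off 0.00011352096007304187
[3.5, 0.0, -0.4, 0, 0, 0]
[3.5, 0.0, -0.5, 0, 0, 0]
[3.3, 0.0, -0.6, 0, 0, 0]
[3.6, 0.0, -0.9, 0, 0, 0]
[3.6, 0.0, -1.2, 0, 0, 0]
[3.7, 0.0, -1.6, 0, 0, 0]
[3.7, 0.0, -1.9, 0, 0, 0]
[3.8, 0.0, -2.2, 0, 0, 0]
end [ 0.64418025 -0.17998378  0.22000963] [-2.73489906e-01 -9.61874869e-01 -8.45936474e-05]
```

```bash
python3 -m inch '[[[3.5,0,-0.4,0,0,0],[3.5,0,-0.5,0,0,0],[3.3,0,-0.6,0,0,0],[3.6,0,-0.9,0,0,0],[3.6,0,-1.2,0,0,0],[3.7,0,-1.6,0,0,0],[3.7,0,-1.9,0,0,0],[3.8,0,-2.2,0,0,0]]]'
python3 - <<'E'
from h import *
nxt()
S=optics.read_camera("scene")
cv2.imwrite("pics/a3.png",cv2.resize(S["image"][110:230,140:300],None,fx=4,fy=4,interpolation=cv2.INTER_CUBIC))
E
```

```text
t: 6.08
tool_pos: [0.644, -0.1802, 0.2199]
orientation: [-1.065, 1.41, -1.411]
force: [3.6, 1.2, 1.2]
opening: 0.0005
turn 60.30000000000115 off 8.498818419144422e-05
[3.6, -0.1, -2.7, 0, 0, 0]
[3.6, -0.0, -3.0, 0, 0, 0]
[3.4, -0.0, -3.3, 0, 0, 0]
[3.3, -0.0, -3.7, 0, 0, 0]
[3.1, -0.0, -4.1, 0, 0, 0]
[2.8, -0.0, -4.2, 0, 0, 0]
[2.5, -0.0, -4.2, 0, 0, 0]
[2.2, -0.0, -4.3, 0, 0, 0]
end [ 0.60895139 -0.195674    0.21998412] [-2.73599089e-01 -9.61843800e-01  2.06463505e-04]
```

View pics/a3.png

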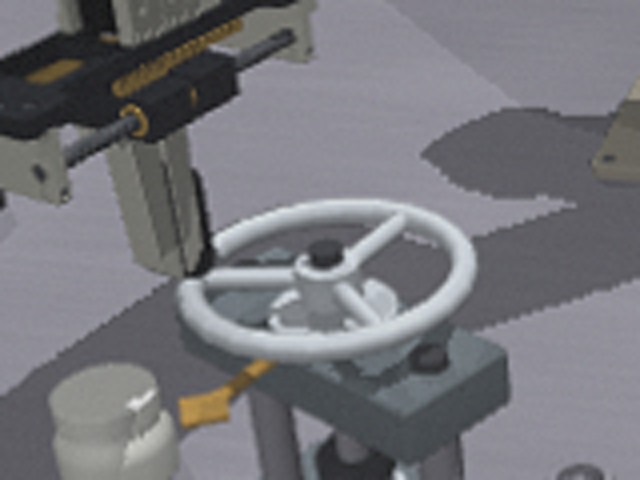

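The wheel is following: the handle is behind the closed fingers at crop (205,230), having turned about 60°.

```bash
python3 -m inch '[[[3.6,0,-2.7,0,0,0],[3.6,0,-3,0,0,0],[3.4,0,-3.3,0,0,0],[3.3,0,-3.7,0,0,0],[3.1,0,-4.1,0,0,0],[2.8,0,-4.2,0,0,0],[2.5,0,-4.2,0,0,0],[2.2,0,-4.3,0,0,0]]]'
python3 -c "from h import *;nxt()"
```

```text
t: 7.12
tool_pos: [0.6088, -0.1954, 0.2199]
orientation: [-1.065, 1.41, -1.41]
force: [3.2, -0.2, -0.2]
opening: 0.0003
turn 88.40000000000154 off 0.00030606395746882165
[2.2, -0.1, -4.2, 0, 0, 0]
[1.7, -0.0, -4.2, 0, 0, 0]
[1.4, -0.0, -4.3, 0, 0, 0]
[1.2, -0.0, -4.2, 0, 0, 0]
[1.0, -0.0, -4.2, 0, 0, 0]
[0.7, -0.0, -4.4, 0, 0, 0]
[0.4, -0.0, -4.6, 0, 0, 0]
[0.1, -0.0, -4.8, 0, 0, 0]
end [ 0.57282249 -0.19418766  0.21995448] [-2.73521698e-01 -9.61865833e-01  1.50450203e-05]
```

```bash
python3 -m inch '[[[2.2,0,-4.2,0,0,0],[1.7,0,-4.2,0,0,0],[1.4,0,-4.3,0,0,0],[1.2,0,-4.2,0,0,0],[1,0,-4.2,0,0,0],[0.7,0,-4.4,0,0,0],[0.4,0,-4.6,0,0,0],[0.1,0,-4.8,0,0,0]]]'
python3 -c "from h import *;nxt()"
```

```text
t: 8.12
tool_pos: [0.5728, -0.1942, 0.22]
orientation: [-1.065, 1.41, -1.411]
force: [2.2, -1.7, -1.9]
opening: 0.0006
turn 116.40000000000194 off 5.2131467173527984e-05
[-0.4, -0.0, -4.9, 0, 0, 0]
[-0.7, -0.0, -5.1, 0, 0, 0]
[-1.2, -0.0, -5.1, 0, 0, 0]
[-1.6, -0.0, -5.1, 0, 0, 0]
[-2.1, -0.0, -5.1, 0, 0, 0]
[-2.6, -0.0, -5.0, 0, 0, 0]
[-3.0, -0.0, -5.0, 0, 0, 0]
[-3.4, -0.0, -4.7, 0, 0, 0]
end [ 0.53847281 -0.16882769  0.21996815] [-2.73584387e-01 -9.61847968e-01  2.63042192e-04]
```

```bash
python3 -m inch '[[[-0.4,0,-4.9,0,0,0],[-0.7,0,-5.1,0,0,0],[-1.2,0,-5.1,0,0,0],[-1.6,0,-5.1,0,0,0],[-2.1,0,-5.1,0,0,0],[-2.6,0,-5,0,0,0],[-3,0,-5,0,0,0],[-3.4,0,-4.7,0,0,0]]]'
python3 -c "from h import *;nxt()"
```

```text
t: 9.12
tool_pos: [0.5384, -0.1685, 0.22]
orientation: [-1.066, 1.41, -1.41]
force: [0.7, -2.9, 0.6]
opening: 0.0007
turn 144.60000000000235 off 0.00012736295612731933
[-3.5, -0.0, -4.4, 0, 0, 0]
[-3.7, -0.0, -3.9, 0, 0, 0]
[-3.8, -0.0, -3.6, 0, 0, 0]
[-3.9, -0.0, -3.2, 0, 0, 0]
[-4.0, -0.0, -3.0, 0, 0, 0]
[-4.1, -0.0, -2.6, 0, 0, 0]
[-4.2, -0.0, -2.3, 0, 0, 0]
[-4.2, -0.0, -2.1, 0, 0, 0]
end [ 0.52286829 -0.13145943  0.21996556] [-2.73528033e-01 -9.61864003e-01  2.32088946e-04]
```

```bash
python3 -m inch '[[[-3.5,0,-4.4,0,0,0],[-3.7,0,-3.9,0,0,0],[-3.8,0,-3.6,0,0,0],[-3.9,0,-3.2,0,0,0],[-4,0,-3,0,0,0],[-4.1,0,-2.6,0,0,0],[-4.2,0,-2.3,0,0,0],[-4.2,0,-2.1,0,0,0]]]'
python3 - <<'E'
from h import *
nxt()
S=optics.read_camera("scene")
cv2.imwrite("pics/a4.png",cv2.resize(S["image"][110:230,140:300],None,fx=4,fy=4,interpolation=cv2.INTER_CUBIC))
E
```

```text
t: 10.12
tool_pos: [0.5232, -0.1314, 0.22]
orientation: [-1.065, 1.41, -1.41]
force: [0.1, -4.0, -0.1]
opening: 0.0007
turn 172.60000000000275 off 0.000347636588251247
[-4.1, -0.0, -2.1, 0, 0, 0]
[-4.2, -0.0, -1.4, 0, 0, 0]
[-4.3, -0.0, -1.3, 0, 0, 0]
[-4.3, -0.0, -0.9, 0, 0, 0]
[-4.2, -0.0, -0.8, 0, 0, 0]
[-4.2, -0.0, -0.5, 0, 0, 0]
[-4.1, -0.0, -0.3, 0, 0, 0]
[-4.1, -0.0, -0.1, 0, 0, 0]
end [ 0.52528033 -0.09712065  0.21995315] [-2.73436637e-01 -9.61890017e-01  1.05844443e-05]
```

View pics/a4.png

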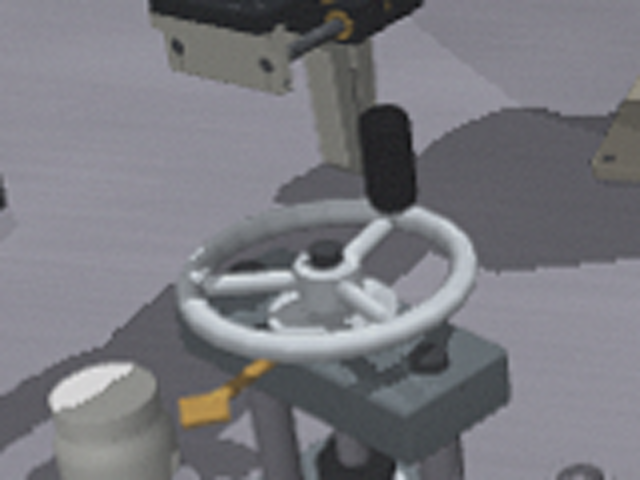

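The handle is at crop (388,160), on the robot side. It has gone about half round, with the fingers behind it.

```bash
python3 -m inch '[[[-4.1,0,-2.1,0,0,0],[-4.2,0,-1.4,0,0,0],[-4.3,0,-1.3,0,0,0],[-4.3,0,-0.9,0,0,0],[-4.2,0,-0.8,0,0,0],[-4.2,0,-0.5,0,0,0],[-4.1,0,-0.3,0,0,0],[-4.1,0,-0.1,0,0,0]]]'
python3 -c "from h import *;nxt()"
```

```text
t: 11.18
tool_pos: [0.5254, -0.0972, 0.2199]
orientation: [-1.065, 1.41, -1.41]
force: [1.0, -3.6, -0.4]
opening: 0.0006
turn 200.50000000000313 off 9.736134547954596e-05
[-3.9, -0.1, -0.0, 0, 0, 0]
[-3.9, 0.0, 0.2, 0, 0, 0]
[-3.7, 0.0, 0.4, 0, 0, 0]
[-3.6, 0.0, 0.4, 0, 0, 0]
[-3.5, 0.0, 0.5, 0, 0, 0]
[-3.3, 0.0, 0.6, 0, 0, 0]
[-3.5, 0.0, 0.8, 0, 0, 0]
[-3.6, 0.0, 1.2, 0, 0, 0]
end [ 0.5372428  -0.07046626  0.22003294] [-2.73529685e-01 -9.61863557e-01  9.88884878e-05]
```

```bash
python3 -m inch '[[[-3.9,0,0,0,0,0],[-3.9,0,0.2,0,0,0],[-3.7,0,0.4,0,0,0],[-3.6,0,0.4,0,0,0],[-3.5,0,0.5,0,0,0],[-3.3,0,0.6,0,0,0],[-3.5,0,0.8,0,0,0],[-3.6,0,1.2,0,0,0]]]'
python3 -c "from h import *;nxt()"
```

```text
t: 12.18
tool_pos: [0.5371, -0.0703, 0.2198]
orientation: [-1.065, 1.411, -1.41]
force: [-1.9, -2.6, 0.4]
opening: 0.0006
turn 228.60000000000355 off 0.00012731983597516274
[-3.7, -0.2, 1.6, 0, 0, 0]
[-3.7, 0.0, 1.8, 0, 0, 0]
[-3.7, 0.0, 2.1, 0, 0, 0]
[-3.7, 0.0, 2.5, 0, 0, 0]
[-3.6, 0.0, 2.8, 0, 0, 0]
[-3.5, 0.0, 3.3, 0, 0, 0]
[-3.4, 0.0, 3.6, 0, 0, 0]
[-3.1, 0.0, 3.9, 0, 0, 0]
end [ 0.56568911 -0.04888218  0.22003787] [-2.73398166e-01 -9.61900941e-01 -1.48215470e-04]
```

```bash
python3 -m inch '[[[-3.7,-0.2,1.6,0,0,0],[-3.7,0,1.8,0,0,0],[-3.7,0,2.1,0,0,0],[-3.7,0,2.5,0,0,0],[-3.6,0,2.8,0,0,0],[-3.5,0,3.3,0,0,0],[-3.4,0,3.6,0,0,0],[-3.1,0,3.9,0,0,0]]]'
python3 -c "from h import *;nxt()"
```

```text
t: 13.18
tool_pos: [0.5659, -0.0489, 0.22]
orientation: [-1.065, 1.411, -1.41]
force: [-3.5, -0.0, -1.7]
opening: 0.0005
turn 256.7000000000039 off 0.00012562292445392843
[-3.0, -0.0, 4.1, 0, 0, 0]
[-2.5, -0.0, 4.2, 0, 0, 0]
[-2.3, -0.0, 4.3, 0, 0, 0]
[-2.0, -0.0, 4.3, 0, 0, 0]
[-1.8, -0.0, 4.2, 0, 0, 0]
[-1.5, -0.0, 4.3, 0, 0, 0]
[-1.3, -0.0, 4.2, 0, 0, 0]
[-1.1, -0.0, 4.2, 0, 0, 0]
end [ 0.60268015 -0.04324257  0.21995932] [-2.73298276e-01 -9.61929325e-01 -1.60557768e-04]
```

```bash
python3 -m inch '[[[-3,0,4.1,0,0,0],[-2.5,0,4.2,0,0,0],[-2.3,0,4.3,0,0,0],[-2,0,4.3,0,0,0],[-1.8,0,4.2,0,0,0],[-1.5,0,4.3,0,0,0],[-1.3,0,4.2,0,0,0],[-1.1,0,4.2,0,0,0]]]'
python3 -c "from h import *;nxt()"
```

```text
t: 14.18
tool_pos: [0.6028, -0.0436, 0.2202]
orientation: [-1.065, 1.41, -1.41]
force: [-3.7, 0.1, -2.3]
opening: 0.0005
turn 284.80000000000433 off 0.0003348499466217859
[-1.1, 0.2, 4.3, 0, 0, 0]
[-0.5, -0.0, 4.5, 0, 0, 0]
[-0.2, -0.0, 4.8, 0, 0, 0]
[0.2, -0.0, 4.9, 0, 0, 0]
[0.7, -0.0, 4.9, 0, 0, 0]
[1.0, -0.0, 5.1, 0, 0, 0]
[1.5, -0.0, 5.1, 0, 0, 0]
[1.9, -0.0, 5.1, 0, 0, 0]
end [ 0.63903504 -0.05755685  0.21996829] [-2.73485515e-01 -9.61876121e-01  3.13837216e-05]
```

```bash
python3 -m inch '[[[-1.1,0,4.3,0,0,0],[-0.5,0,4.5,0,0,0],[-0.2,0,4.8,0,0,0],[0.2,0,4.9,0,0,0],[0.7,0,4.9,0,0,0],[1,0,5.1,0,0,0],[1.5,0,5.1,0,0,0],[1.9,0,5.1,0,0,0]]]'
python3 - <<'E'
from h import *
nxt(8,3)
S=optics.read_camera("scene"); print(fithandle(S,-10,90))
cv2.imwrite("pics/a5.png",cv2.resize(S["image"][110:230,140:300],None,fx=4,fy=4,interpolation=cv2.INTER_CUBIC))
E
```

```text
t: 15.18
tool_pos: [0.6392, -0.0576, 0.2203]
orientation: [-1.065, 1.41, -1.41]
force: [-1.9, 1.9, -1.3]
opening: 0.0003
turn 312.90000000000475 off 5.1559726202711056e-05
[2.1, 0.3, 4.3, 0, 0, 0]
[2.4, -0.0, 4.3, 0, 0, 0]
[2.8, -0.0, 4.2, 0, 0, 0]
[2.9, -0.0, 4.0, 0, 0, 0]
[3.0, -0.0, 3.6, 0, 0, 0]
[3.2, -0.0, 3.4, 0, 0, 0]
[3.2, -0.0, 3.2, 0, 0, 0]
[3.4, -0.0, 2.9, 0, 0, 0]
end [ 0.66169575 -0.0879208   0.21996424] [-2.73370503e-01 -9.61908787e-01 -2.31819773e-04]
(np.float64(32.25), np.float64(0.7573385518590998))
```

View pics/a5.png

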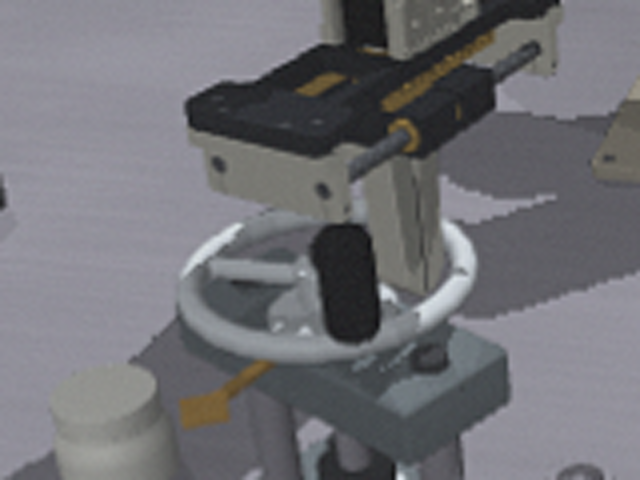

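```bash
python3 -m inch '[[[2.1,0,4.3,0,0,0],[2.4,0,4.3,0,0,0],[2.8,0,4.2,0,0,0],[2.9,0,4,0,0,0],[3,0,3.6,0,0,0],[3.2,0,3.4,0,0,0],[3.2,0,3.2,0,0,0],[3.4,0,2.9,0,0,0]]]'
python3 -c "from h import *;nxt(8,2.2)"
```

```text
t: 16.23
tool_pos: [0.6615, -0.0881, 0.2203]
orientation: [-1.065, 1.41, -1.41]
force: [0.7, 3.8, 0.4]
opening: 0.0006
turn 337.00000000000506 off 0.00029833510776073046
[2.3, 0.3, 2.2, 0, 0, 0]
[2.6, -0.0, 1.9, 0, 0, 0]
[2.5, -0.0, 1.7, 0, 0, 0]
[2.6, -0.0, 1.6, 0, 0, 0]
[2.6, -0.0, 1.5, 0, 0, 0]
[2.7, -0.0, 1.4, 0, 0, 0]
[2.6, -0.0, 1.2, 0, 0, 0]
[2.7, -0.0, 1.2, 0, 0, 0]
end [ 0.66805978 -0.11138608  0.21998616] [-2.73437444e-01 -9.61889787e-01 -3.95933271e-05]
```

```bash
python3 -m inch '[[[2.3,0,2.2,0,0,0],[2.6,0,1.9,0,0,0],[2.5,0,1.7,0,0,0],[2.6,0,1.6,0,0,0],[2.6,0,1.5,0,0,0],[2.7,0,1.4,0,0,0],[2.6,0,1.2,0,0,0]]]'
python3 - <<'E'
from h import *
nxt(8,1)
S=optics.read_camera("scene"); T=optics.read_camera("top");print(fithandle(S,-40,20))
for c in(T,S):
    a,v=fitspoke(c)
    from scipy.signal import find_peaks
    p,_=find_peaks(v,distance=20,prominence=8);print(a[p],v[p])
b=cv2.resize(S["image"][120:220,160:260],(400,400),interpolation=cv2.INTER_CUBIC)
a=cv2.resize(T["image"][130:230,350:450],(400,400),interpolation=cv2.INTER_CUBIC)
cv2.imwrite("pics/a6.png",np.hstack([a,b]))
E
```

```text
t: 17.1
tool_pos: [0.6675, -0.1084, 0.2202]
orientation: [-1.065, 1.41, -1.41]
force: [0.3, 3.0, 0.6]
opening: 0.0006
turn 352.3000000000053 off 0.00013469906928511378
[1.1, 0.2, 0.7, 0, 0, 0]
[1.3, 0.0, 0.5, 0, 0, 0]
[1.2, 0.0, 0.5, 0, 0, 0]
[1.2, 0.0, 0.4, 0, 0, 0]
[1.2, 0.0, 0.5, 0, 0, 0]
[1.2, 0.0, 0.4, 0, 0, 0]
[1.3, 0.0, 0.4, 0, 0, 0]
[1.2, 0.0, 0.4, 0, 0, 0]
end [ 0.66851186 -0.1187526   0.22003256] [-2.73455769e-01 -9.61884578e-01 -1.23873846e-05]
(np.float64(-10.75), np.float64(0.5058365758754864))
[-39.   -9.5 126.5] [ 63.63521959  89.45159295 141.22178806]
[-109.    64.   109.5] [105.33836312 161.92108917 200.12629221]
```

View pics/a6.png

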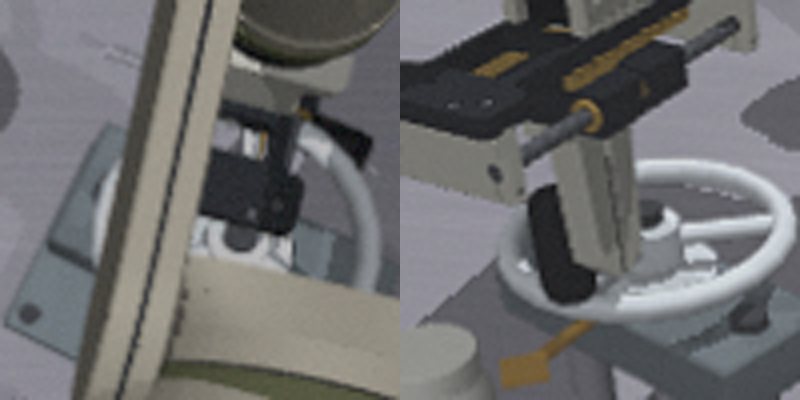

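```bash
python3 -m inch '[[[1.1,0,0.7,0,0,0],[1.3,0,0.5,0,0,0],[1.2,0,0.5,0,0,0],[1.2,0,0.4,0,0,0],[1.2,0,0.5,0,0,0],[1.2,0,0.4,0,0,0],[0,0,0,0,0,0]]]'
cat > ck.py <<'E'
from h import *
from scipy.signal import find_peaks
s=monitor.read_state();X=R.from_rotvec(s["orientation"]).as_matrix()[:2,0]
print(turn_of(s["tool_pos"],X),s["t"])
S=optics.read_camera("scene"); T=optics.read_camera("top");print(fithandle(S,-40,20),fithandle(T,-40,20))
S0=cv2.imread("pics/scene0.png");T0=cv2.imread("pics/top0.png")
for c,i0 in((T,T0),(S,S0)):
    c0=dict(c,image=i0)
    a,v0=fitspoke(c0);a,v=fitspoke(c)
    for ctr in (-136,-16,103):
        o=[]
        for w in (v0,v):
            k=(abs(a-ctr)<13); ww=w[k]-np.percentile(w[k],55); ww=ww.clip(0); o.append((a[k]*ww).sum()/ww.sum())
        print(ctr,np.round(o,2),"diff",round(o[1]-o[0],2))
E
python3 ck.py
```

```text
t: 18.08
tool_pos: [0.6683, -0.1162, 0.2202]
orientation: [-1.065, 1.41, -1.411]
force: [0.2, 1.6, 2.3]
opening: 0.0005
(np.float64(358.30000000000535), np.float64(8.398012787268032e-05)) 18.075
(np.float64(-17.25), np.float64(0.4609375)) (np.float64(-29.25), np.float64(0.22297297297297297))
-136 [-136.85 -143.47] diff -6.62
-16 [-16.39 -15.98] diff 0.41
103 [104.31 111.8 ] diff 7.5
-136 [-135.79 -138.51] diff -2.72
-16 [-12.46  -8.28] diff 4.18
103 [103.73 102.96] diff -0.77
```

```bash
python3 -m inch '[[[-8,0,0,0,0,0],[-20,0,0,0,0,0],[-40,0,0,0,0,0],[-45,0,-20,0,0,0],[-45,0,-25,0,0,0],[-45,0,-25,0,0,0],[-45,0,-20,0,0,0],[0,0,0,0,0,0]]]'
python3 ck.py
python3 - <<'E'
from h import *
S=optics.read_camera("scene"); T=optics.read_camera("top")
f=lambda i,y,x:cv2.resize(i[y:y+80,x:x+100],(400,320),interpolation=cv2.INTER_CUBIC)
g=np.vstack([np.hstack([f(cv2.imread("pics/top0.png"),140,360),f(cv2.imread("pics/scene0.png"),145,170)]),np.hstack([f(T["image"],140,360),f(S["image"],145,170)])])
cv2.imwrite("pics/a7.png",g[:600] if 0 else cv2.resize(g,(740,592)))
E
```

```text
t: 19.18
tool_pos: [0.6484, 0.1523, 0.22]
orientation: [-1.068, 1.407, -1.405]
force: [0.7, -0.7, -0.1]
opening: 0.0008
(np.float64(291.00000000000443), np.float64(0.2001587693809604)) 19.175
(np.float64(-15.75), np.float64(0.7228682170542635)) (np.float64(-14.25), np.float64(0.6877192982456141))
-136 [-136.85 -135.68] diff 1.17
-16 [-16.39 -16.97] diff -0.57
103 [104.31 105.07] diff 0.77
-136 [-135.79 -135.13] diff 0.66
-16 [-12.46 -13.78] diff -1.32
103 [103.73 101.8 ] diff -1.93
```

View pics/a7.png

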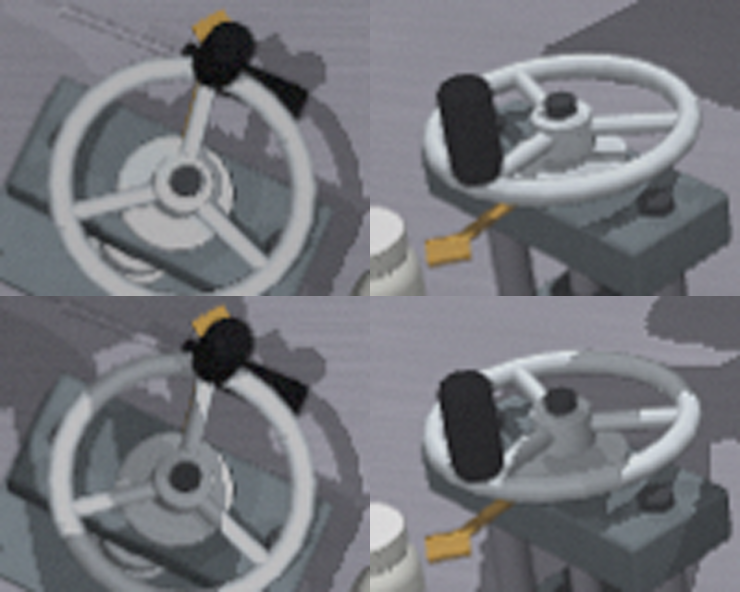

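```bash
cat > ck2.py <<'E'
from h import *
th=np.radians(TH0)
for n in("top","scene"):
    c=optics.read_camera(n); i0=cv2.imread(f"pics/{n}0.png")
    f=lambda i:np.minimum(cv2.resize(i.max(2),None,fx=8,fy=8,interpolation=cv2.INTER_CUBIC),70)
    P=lambda t:proj(c,[[*(C+.07*np.array([np.cos(t),np.sin(t)])),.2215]])[0]
    u=P(th); x,y=[int(q*8) for q in u]; w=130 if n=="scene" else 100
    t0=f(i0)[y-w:y+w,x-w:x+w]; im=f(c["image"])[y-w-60:y+w+60,x-w-60:x+w+60]
    r=cv2.matchTemplate(im,t0,cv2.TM_CCOEFF_NORMED); _,m,_,l=cv2.minMaxLoc(r)
    d=(np.array(l)-60)/8; J=(P(th+.05)-P(th-.05))/np.degrees(.1)
    print(n,"shift px",d,"score",round(m,3),"px/deg",J,"deg short",d@J/(J@J))
E
python3 ck2.py
```

```text
top shift px [-0.25  -0.125] score 0.98 px/deg [-0.57016124 -0.15634981] deg short 0.46372114851807744
scene shift px [0.125 0.125] score 0.979 px/deg [0.50616554 0.14373824] deg short 0.2934216901152169
```

```bash
python3 -m inch '[[[-30,-5,-30,0,0,0],[-35,-5,-35,0,0,0],[-35,-5,-35,0,0,0],[-35,-5,-35,0,0,0],[-35,0,-35,0,0,0],[-35,0,-35,0,0,0],[-30,0,-30,0,0,0],[0,0,0,0,0,0]]]'
python3 ck2.py; python3 ck.py
python3 - <<'E'
from h import *
for n in("top","scene"):
    im=optics.read_camera(n)["image"]; cv2.imwrite(f"pics/{n}9.png",im)
E
```

```text
t: 20.48
tool_pos: [0.4866, 0.4392, 0.24]
orientation: [-1.067, 1.409, -1.408]
force: [0.9, 0.0, 0.1]
opening: 0.0006
top shift px [-0.25  -0.125] score 0.978 px/deg [-0.57016124 -0.15634981] deg short 0.46372114851807744
scene shift px [0.125 0.125] score 0.978 px/deg [0.50616554 0.14373824] deg short 0.2934216901152169
(np.float64(267.3000000000041), np.float64(0.49035346277002284)) 20.575
(np.float64(-15.75), np.float64(0.7015503875968992)) (np.float64(-13.5), np.float64(0.6912280701754386))
-136 [-136.85 -136.24] diff 0.61
-16 [-16.39 -15.84] diff 0.56
103 [104.31 104.88] diff 0.57
-136 [-135.79 -135.35] diff 0.44
-16 [-12.46 -11.8 ] diff 0.66
103 [103.73 102.94] diff -0.78
```

View pics/top9.png

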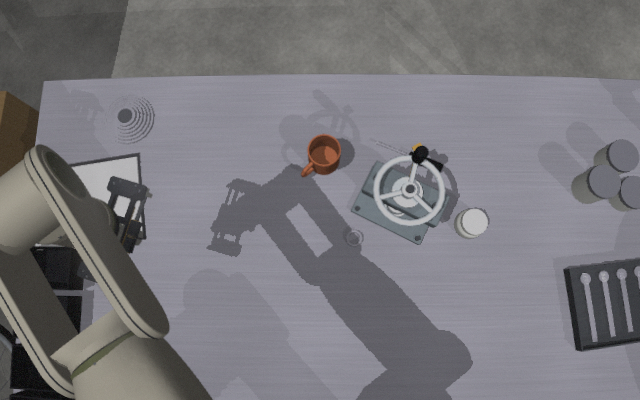

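View pics/scene9.png

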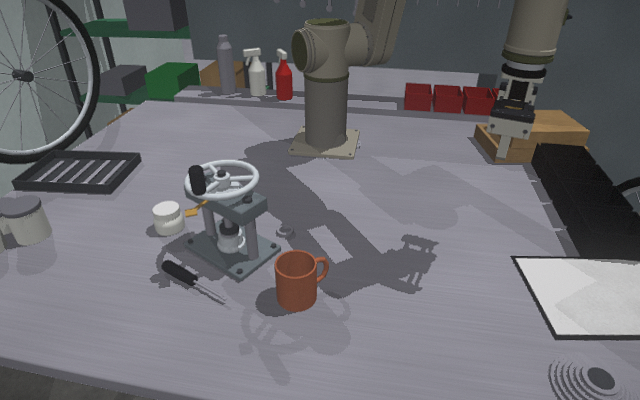

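The handle is back at pixel (420,154) over the brass pointer, about 0.5° short of a full turn. The mug, jar, bearing and screwdriver sit at the same pixels as at the start.

```bash
python3 -c "
from plant import robot,monitor
s=monitor.read_state();print(s['t'],s['force'],abs(s['dq']).max());print(robot.close_job())"
```

```text
20.775 [ 0.10853967 -0.10945054 -0.47220943] 0.004527210603836339
the job is handed in; nothing more can be done
None
```

The hand wheel has been pushed clockwise through one full turn, to within about half a degree, and the job is handed in at t = 20.8 s of the 51 s allowed. I pushed the handle from behind with the shut fingers, keeping the tool pointing straight down. The force readings between moves stayed under 7 N. I then backed the arm off to about 0.57 m from the press.

**Final angle:** Matching the handle against the start pictures put it 0.3° (front view) to 0.5° (top view) short of the start position. Spoke comparisons mostly agreed at 0.4–0.7° short.

**Checks that disagreed:**
- One front-view spoke reading said 0.8° past.
- A rougher fit of the handle's outline gave nothing to 1.5° short.
- The fingers' position at the last push implied about 1.7° short. That figure depends on the assumed finger width.

I took about 0.5° short as the true figure and did not nudge the wheel further.

**Rest of the scene:** The mug, grease jar, bearing and screwdriver look unmoved in the top and front views. The arm was at rest and touching nothing, with the force reading under 1 N, when I handed in.

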